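Register a plywood joining plate in the corner of the gluing jig

TASK

Slide the small rectangular plywood plate that lies loose on the white jig board into the corner of the two wooden stop strips, so that its long side rests against the far strip and a short side against the left strip, ready to be gripped exactly. Keep it flat on the board all the while, do not lift it, and leave the two many-sided plywood facets beside the jig where they are.

Things in the scene. Friction and masses are not known exactly. Their poses are not given: they have to be found in the camera images.
- plate_center (a point): Centre (half-way up) of the loose rectangular plywood plate, 60 mm along its x, 80 mm along its y, 9 mm thick, with two small dark screw holes; it lies flat on the jig board, z up, its x axis within about 20 degrees of the jig's x axis. It starts 55 to 95 mm short of the seat in x and 50 to 85 mm in y.
- seat (a point): Place of the plate's centre when seated, 16.5 mm over the table. Axes of the fixed jig: x to the far strip, y to the left strip, z up. The jig is a white board 200 x 200 x 12 mm on the table. Stop faces are 30 mm off in +x and 40 mm in +y; the strips are 20 mm wide and 12 mm high above the board and end 10 mm short of the corner. Open board edges: 150 mm off in -x, 140 mm in -y.
- facet_a: Bystander: loose five-sided plywood facet, 62 x 59 x 9 mm, flat on the table to the left of the jig; origin at the centre of its underside.
- facet_b: Bystander: loose six-sided plywood facet, 56 x 67 x 9 mm, flat on the table beyond the far strip of the jig; origin at the centre of its underside.
Not all that is in view belongs to the job. Leave any pink look-alike of the part that bears plate_center alone.

How it is judged:
At the end, for the whole second after the job is handed in: The plate lies flat on the jig board in the corner of the two strips: its centre within 10 mm of the seat in the jig's x and in y, turned less than 10 degrees from the strips, tilted less than 6 degrees (x of plate_center in the frame of seat between -0.01 and 0.01 m and y of plate_center in the frame of seat between -0.01 and 0.01 m and z of plate_center in the frame of seat below 0.004 m and angle between the x axis of plate_center and the x axis of seat, either way round below 0.175 rad and angle between plate_center's own z axis and vertical below 0.1 rad); the robot touches nothing.
It fails at once if the plate is lifted more than 15 mm (z of plate_center in the frame of seat above 0.015 m).
It fails at once if a many-sided facet is moved by more than 20 mm (distance of any of facet_a, facet_b from where it was at the start of the episode above 0.02 m).
It also fails if it takes over 35 s, if anything falls off the work surface, if the arm or the gripper's body presses on something with over 40 N, if the wrist force passes 120 N, or if a joint passes its speed limit or range.

ROBOT

A 6-joint arm with a two-finger parallel gripper is mounted at the origin on a cart in front of the work surface, level with it; the furniture and walls round the work are solid. World frame = base frame: x ahead of the robot, y to its left, z up, the work surface at z = 0. Lengths are in m, angles in rad, forces in N, time in s.
With the tool pointing down it reaches from about 0.375 to 0.975 m from the base axis. Payload 3.8 kg.
Tool frame: the origin (TCP) lies at the very end of the fingers, on their centre line; the grasp point (between the pads) lies 19 mm behind it; z points along the fingers, y is the direction in which the jaws open and shut (so a half turn about z gives the same grasp; the last joint's range is limited). The gripper opens to 85 mm and grips with 20 to 120 N. Pads are 22 mm wide; open, the fingers measure 114 mm over their backs; the gripper's body (76 mm by 85 mm) begins 54 mm behind the grasp point. The pads swing forward as they close: fully open they stand 13 mm farther back than shut.
Start: joints at [-0.037, 0.264, 1.604, -0, 1.274, -0.037], TCP at [0.675, -0, 0.231] pointing down, gripper open.
Joint ranges: [-2.63, 2.63], [-0.94, 2.18], [0.31, 2.57], [-1.31, 4.45], [0, 2.66], [-2.55, 2.55]. Speed limits (rad/s): [2.57, 2.57, 3.14, 3.14, 3.14, 3.14].

INTERFACE

Orientations are given as a rotation vector (axis times angle).
In Python, from workcell import status, read_camera, camera_info, order gives the robot as it stands.
- The arm moves only by the tool move_arm, never from a script. Its argument "deltas" is a list of rows, each a list of 3 entries, a list of its own where there are three numbers: the turn, a rotation vector about the world's x, y, z as a fraction of full scale, then the shift along the world's x, y, z as a fraction of full scale, then the closure, from -1 (fully open) to 1 (shut), so that 0 is half open. A call has 1 to 20 rows; each row is the pose to reach, as a shift and turn from the pose commanded when the call began; what a row does not reach only later rows make up. Full scale, the value 1, is 0.1 m for a shift and pi/2 rad for a turn. A row lasts 1/8 s, in which the tool goes at most 62.5 mm and 10.7 degrees, less where a joint would pass 70% of its speed; a pose out of reach is approached as far as the arm can. A call with a number of a shift or a turn outside -1 to 1 is refused whole. A call with a gripper value outside its range is refused whole. The fingers move at their own pace and stop on an object; "grip_force" is the grip in N (left out, the last holds). Time passes only in rows, so rows that repeat a pose let the fingers close. It gives the time, the measured TCP pose, the force and the opening at its end, in the units of the state.
- status.read_state(): the state, without advancing time (a new reading comes with each control period).
- read_camera(name): name is "scene" or "side" or "wrist"; returns (picture, depth): 400x640x3 uint8, red, green, blue; 400x640 float32, m along the optical axis (not along the pixel's ray), 0 where there is no reading.
- camera_info(name): a dict with "K" (3x3 intrinsics, pixels), "R" (3x3) and "t" (3): a world point X has camera coordinates R X + t. Camera axes: x right, y down, z forward; pixel columns grow to the right and rows downward; lengths in m; the calibration is good to about 2 mm. A picture is of the moment at which its call begins: read the wrist's pose just before it. camera_info takes no time and is no camera call; for the wrist camera it gives the pose at the moment of the call.
- order.finish_job(): hands the job in, once; it reports no verdict.
The state is a dict: "time": time; "q": joint angles; "joint_vel": joint speeds; "joint_torque": joint torques, N m; "tool_pos": TCP position; "tcp_rot": TCP orientation; "wrist_force": force on the tool from outside, world axes, zero at the start; "torque": the same for the moment, N m; "width": opening from 0.0 (shut) to 1.0 (fully open).
Only numpy, scipy, OpenCV 4.12 (cv2) and the standard library are available. Lean on these libraries where they do the work, as an engineer would, in place of code of your own. Each camera call takes 0.05 s, during which the arm holds its last target. There are 200 camera calls.

## Working session

There is one attempt and no reset: what is moved stays moved. The work goes in short steps, Python scripts to look and compute and a tool call to move; the robot and the scene stay as the last step left them, time stands still between calls to the robot, and variables do not carry over. Pictures are saved under pics/ and viewed, about 8 in all and at most 12, crops included, and the job is handed in when it is done.

Besides the shell and the picture viewer there is one more tool, called as a command line: name --argument value ..., lists and objects as JSON in quotes. move_arm: Moves the arm, as the interface text tells. Its arguments: {"type":"object","properties":{"deltas":{"type":"array","items":{"type":"array"}},"grip_force":{"type":"number"}},"required":["deltas"]}

```bash
mkdir -p pics
cat > h.py <<'E'
import numpy as np,cv2
from workcell import status, read_camera, camera_info, order
def ray(name,uv,z,ci=None):
    c=ci or camera_info(name);K,R,t=map(np.array,(c["K"],c["R"],c["t"]))
    uv=np.atleast_2d(uv).astype(float)
    d=(R.T@np.linalg.inv(K)@np.c_[uv,np.ones(len(uv))].T).T
    o=-R.T@t
    return o+d*((z-o[2])/d[:,2])[:,None]
def snap(name,fn):
    im,d=read_camera(name);cv2.imwrite(f"pics/{fn}.png",im[:,:,::-1]);np.save(f"pics/{fn}.npy",d);return im,d
E
python3 - <<'E'
from h import *
for n in("scene","wrist"):
    snap(n,n+"0")
a=cv2.imread("pics/scene0.png");b=cv2.imread("pics/wrist0.png")
print(status.read_state())
for n in("scene","wrist"):
    c=camera_info(n);print(n,-np.array(c["R"]).T@np.array(c["t"]))
E
```

```text
{'time': 0.1, 'q': array([-3.69103857e-02,  2.64685641e-01,  1.60525248e+00, -1.21491384e-05,
        1.27369235e+00, -3.69034776e-02]), 'joint_vel': array([-1.05295534e-03, -1.03611576e-03, -2.92605735e-03,  2.56257175e-04,
        8.19560643e-05,  4.04256475e-04]), 'joint_torque': array([ 2.96398039e-04, -5.16707003e+01, -3.68589377e+01,  1.30520286e-05,
        6.22219843e-03,  5.24967299e-05]), 'tool_pos': array([6.74335720e-01, 1.16283945e-05, 2.30073119e-01]), 'tcp_rot': array([-2.22039441e+00, -2.22038700e+00,  2.19072175e-03]), 'wrist_force': array([-0.14445918,  0.16392774, -0.45119231]), 'torque': array([ 0.00803354, -0.01173892, -0.02160797]), 'width': 0.9985524886176206}
scene [ 0.03445785 -0.25311537  0.66139644]
wrist [0.67461898 0.0820998  0.37303112]
```

View pics/scene0.png

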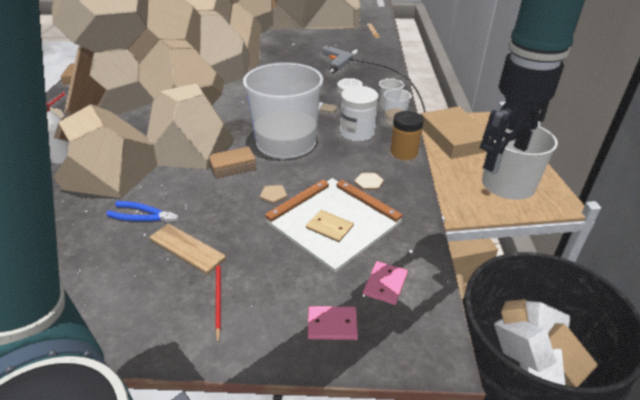

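View pics/wrist0.png

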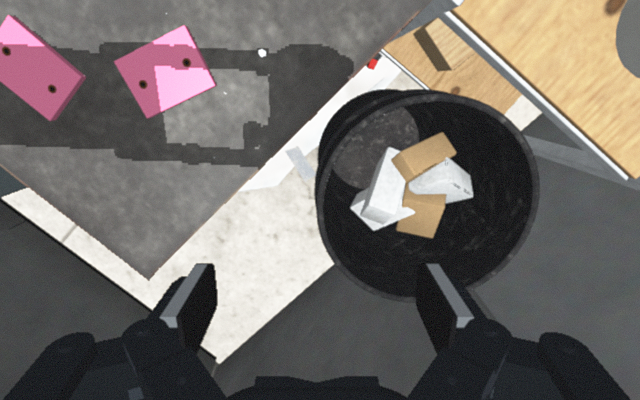

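The scene view shows the jig board at about (335,225), the plate at (330,225), the left strip (270,217)-(328,183) and the far strip (340,183)-(400,218). The facets are at (273,193) and (369,180). The wrist camera does not see the jig yet.

Run:
```python
from h import *
im=cv2.imread("pics/scene0.png");hsv=cv2.cvtColor(im,cv2.COLOR_BGR2HSV)
roi=np.zeros(im.shape[:2],np.uint8);roi[165:275,255:415]=1
H,S,V=cv2.split(hsv)
white=((S<40)&(V>170)&(roi>0)).astype(np.uint8)
strip=((H<15)&(S>130)&(roi>0)).astype(np.uint8)
wood=((H>8)&(H<30)&(S>45)&(S<=150)&(V>150)&(roi>0)).astype(np.uint8)
for n,m,z in(("white",white,.012),("strip",strip,.024),("wood",wood,.021)):
    m=cv2.morphologyEx(m,cv2.MORPH_OPEN,np.ones((2,2),np.uint8))
    for c in cv2.findContours(m,cv2.RETR_EXTERNAL,cv2.CHAIN_APPROX_NONE)[0]:
        if cv2.contourArea(c)<60: continue
        p=ray("scene",c[:,0],z)[:,:2]
        r=cv2.minAreaRect((p*1000).astype(np.float32))
        print(n,cv2.contourArea(c),cv2.boundingRect(c),np.round(r[0]),np.round(r[1]),round(r[2],1),np.round(cv2.boxPoints(r)).tolist())
q=[[328,183],[340,183],[400,217],[335,267],[268,217]]
print(ray("scene",q,.012).round(3))
```

```text
white 5358.0 (272, 179, 126, 91) [572. 267.] [203. 202.] 1.6 [[468.0, 365.0], [473.0, 163.0], [676.0, 168.0], [670.0, 370.0]]
white 269.0 (357, 174, 26, 14) [725. 308.] [50. 58.] 46.7 [[687.0, 309.0], [729.0, 270.0], [764.0, 306.0], [722.0, 346.0]]
strip 371.5 (339, 182, 63, 39) [658. 252.] [ 22. 166.] 1.3 [[646.0, 335.0], [649.0, 169.0], [671.0, 169.0], [668.0, 336.0]]
strip 367.5 (268, 182, 60, 39) [552. 354.] [169.  22.] 1.7 [[467.0, 362.0], [468.0, 340.0], [636.0, 345.0], [636.0, 367.0]]
wood 763.0 (307, 211, 48, 30) [545. 252.] [63. 81.] 14.2 [[504.0, 283.0], [524.0, 205.0], [585.0, 220.0], [565.0, 299.0]]
wood 302.0 (261, 186, 27, 17) [529. 409.] [56. 56.] 46.7 [[489.0, 408.0], [530.0, 369.0], [569.0, 410.0], [528.0, 449.0]]
wood 365.0 (338, 181, 64, 38) [665. 258.] [ 21. 170.] 1.7 [[652.0, 343.0], [657.0, 172.0], [678.0, 173.0], [673.0, 343.0]]
wood 402.5 (267, 180, 63, 39) [557. 360.] [171.  23.] 1.4 [[471.0, 369.0], [472.0, 346.0], [643.0, 350.0], [642.0, 373.0]]
[[0.65  0.366 0.012]
 [0.669 0.347 0.012]
 [0.676 0.179 0.012]
 [0.478 0.171 0.012]
 [0.477 0.367 0.012]]
```

move_arm --deltas '[[[0,0,0],[-0.3,0.3,0],-1],[[0,0,0],[-0.6,0.6,0],-1],[[0,0,0],[-0.9,0.9,0],-1],[[0,0,0],[-1,1,0],-1]]' --grip_force 30

```text
time: 0.6
tool_pos: [0.5731, 0.1013, 0.2307]
tcp_rot: [-2.219, -2.223, 0.002]
wrist_force: [0.7, -0.4, 0.4]
width: 1.002
```

move_arm --deltas '[[[0,0,0],[0,0.3,0],-1],[[0,0,0],[0,0.6,0],-1],[[0,0,0],[0,0.7,0],-1],[[0,0,0],[0,0.7,0],-1],[[0,0,0],[0,0.7,0],-1]]'

```text
time: 1.23
tool_pos: [0.5752, 0.169, 0.2311]
tcp_rot: [2.222, 2.221, -0.001]
wrist_force: [-0.1, -0.8, 0.9]
width: 1.0
```

```bash
cat > m.py <<'E'
from h import *
import sys
def meas(fn):
    ci=camera_info("wrist");im,d=snap("wrist",fn);im=im[:,:,::-1].copy()
    H,S,V=cv2.split(cv2.cvtColor(im,cv2.COLOR_BGR2HSV))
    print(status.read_state()["tool_pos"].round(4),status.read_state()["time"])
    for n,m,z in(("strip",(H<15)&(S>130)&(V>60),.024),("wood",(H>8)&(H<30)&(S>45)&(S<=150)&(V>100),.021),("white",(S<35)&(V>180),.012)):
        m=cv2.morphologyEx(m.astype(np.uint8),cv2.MORPH_OPEN,np.ones((5,5),np.uint8))
        for c in cv2.findContours(m,cv2.RETR_EXTERNAL,cv2.CHAIN_APPROX_NONE)[0]:
            if cv2.contourArea(c)<1500: continue
            p=ray("wrist",c[:,0],z,ci)[:,:2]
            r=cv2.minAreaRect((p*1000).astype(np.float32))
            print(n,cv2.contourArea(c),cv2.boundingRect(c),np.round(r[0],1),np.round(r[1],1),round(r[2],1),np.round(cv2.boxPoints(r)).tolist())
meas(sys.argv[1])
E
python3 m.py wrist1
```

```text
[0.5752 0.1689 0.2311] 1.275
strip 3068.0 (396, 0, 29, 159) [663.9 247.2] [ 20.3 143.6] 1.5 [[652.0, 319.0], [656.0, 175.0], [676.0, 176.0], [672.0, 319.0]]
wood 11424.5 (525, 64, 115, 193) [857.  148.2] [112.8 212.6] 16.4 [[773.0, 234.0], [833.0, 30.0], [941.0, 62.0], [881.0, 266.0]]
wood 5372.0 (248, 21, 80, 99) [549.2 258.4] [59.5 79.5] 14.0 [[511.0, 290.0], [530.0, 213.0], [588.0, 227.0], [569.0, 304.0]]
white 2345.5 (217, 89, 57, 72) [502.6 206.8] [52.9 72. ] 1.6 [[475.0, 242.0], [477.0, 170.0], [530.0, 172.0], [528.0, 244.0]]
white 12969.5 (206, 0, 194, 157) [565.  248.1] [183.  145.8] 0.0 [[473.0, 321.0], [473.0, 175.0], [656.0, 175.0], [656.0, 321.0]]
```

View pics/wrist1.png

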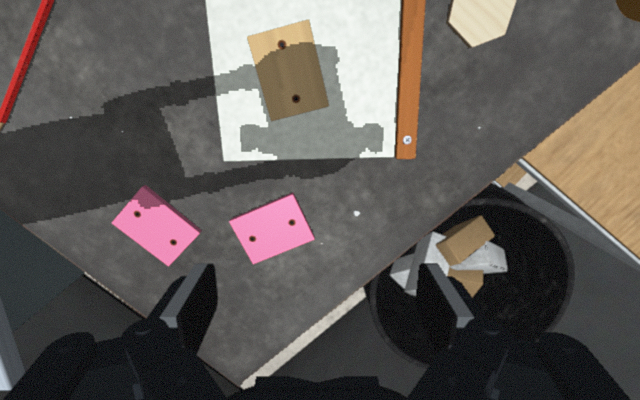

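The wrist view shows the plate at (288,70) with 14° yaw, the far strip at x≈408, and the board's lower edge at row 158. The pink look-alikes at (155,225) and (272,228) are off the jig. The seat is about (0.622, 0.312) with jig yaw 1.5°.

move_arm --deltas '[[[0,0,0.08],[-0.13,0.4,-0.2],-1],[[0,0,0.156],[-0.26,0.8,-0.5],-1],[[0,0,0.156],[-0.26,0.89,-0.8],-1],[[0,0,0.156],[-0.26,0.89,-1],-1],[[0,0,0.156],[-0.26,0.89,-1],-1]]'

```text
time: 1.9
tool_pos: [0.5478, 0.2574, 0.1293]
tcp_rot: [-1.933, -2.474, 0.006]
wrist_force: [-0.9, -0.8, -0.2]
width: 1.001
```

move_arm --deltas '[[[0,0,0],[0,0,-0.3],-1],[[0,0,0],[0,0,-0.6],-1],[[0,0,0],[0,0,-0.9],-0.9],[[0,0,0],[0,0,-1],-0.8],[[0,0,0],[0,0,-1],-0.8],[[0,0,0],[0,0,-1],-0.8],[[0,0,0],[0,0,-1],-0.8]]'

```text
time: 2.78
tool_pos: [0.5502, 0.2594, 0.0329]
tcp_rot: [1.933, 2.475, 0.004]
wrist_force: [-0.5, -0.2, 0.1]
width: 0.902
```

```bash
python3 m.py wrist2; python3 -c "
from h import *
snap('side','side2')"
```

```text
[0.55   0.2594 0.0327] 2.825
strip 7519.0 (500, 142, 127, 193) [662.6 292.6] [ 20.6 103.8] 1.4 [[651.0, 344.0], [654.0, 240.0], [674.0, 241.0], [672.0, 345.0]]
strip 17359.5 (179, 0, 418, 109) [556.4 361.6] [168.9  20. ] 1.6 [[472.0, 369.0], [472.0, 349.0], [641.0, 354.0], [641.0, 374.0]]
wood 16947.0 (248, 179, 129, 144) [548.9 258.5] [59.5 78.9] 14.0 [[511.0, 290.0], [530.0, 213.0], [587.0, 227.0], [568.0, 304.0]]
white 12375.0 (211, 284, 211, 107) [565.8 209.2] [121.3  73.1] 5.1 [[502.0, 240.0], [509.0, 167.0], [629.0, 178.0], [623.0, 251.0]]
white 5443.5 (165, 118, 71, 156) [490.1 267.5] [31.1 84.3] 1.6 [[473.0, 309.0], [476.0, 225.0], [507.0, 226.0], [504.0, 310.0]]
white 28423.5 (387, 70, 250, 247) [612.2 315. ] [135.2 106.6] 80.8 [[549.0, 257.0], [654.0, 240.0], [676.0, 373.0], [570.0, 390.0]]
white 2482.0 (184, 21, 90, 52) [490.8 339.8] [36.8 21. ] 2.1 [[472.0, 350.0], [473.0, 329.0], [510.0, 330.0], [509.0, 351.0]]
```

View pics/wrist2.png

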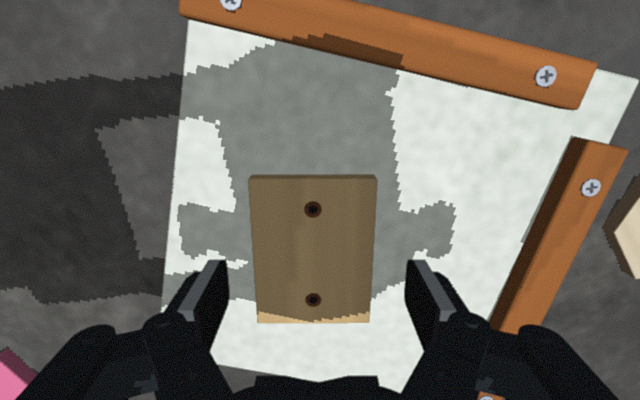

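View pics/side2.png

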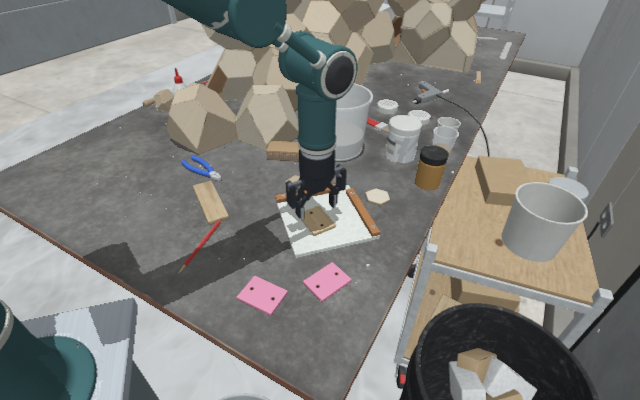

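Both views show the fingers straddling the plate (313,250 in the wrist view), aligned with it and clear of the strips. The left face is at y≈0.3527 and the far face at x≈0.652, so the seat is (0.622, 0.3125).

move_arm --deltas '[[[0,0,0],[0,0,-0.12],-0.8],[[0,0,0],[0,0,-0.22],-0.8],[[0,0,0],[0,0,-0.22],-0.6],[[0,0,0],[0,0,-0.22],-0.4],[[0,0,0],[0,0,-0.22],-0.2],[[0,0,0],[0,0,-0.22],-0.2],[[0,0,0],[0,0,-0.22],-0.2],[[0,0,0],[0,0,-0.22],-0.2]]' --grip_force 25

```text
time: 3.88
tool_pos: [0.5491, 0.259, 0.0094]
tcp_rot: [1.933, 2.476, 0.0]
wrist_force: [0.0, -0.6, 0.0]
width: 0.689
```

move_arm --deltas '[[[0,0,-0.05],[0.1,0.12,0],-0.2],[[0,0,-0.1],[0.2,0.25,0],-0.2],[[0,0,-0.139],[0.31,0.37,0],-0.2],[[0,0,-0.139],[0.31,0.45,0],-0.2],[[0,0,-0.139],[0.31,0.5,0],-0.2],[[0,0,-0.139],[0.31,0.53,0],-0.2],[[0,0,-0.139],[0.31,0.53,0],-0.2],[[0,0,-0.139],[0.31,0.53,0],-0.2]]'

```text
time: 4.88
tool_pos: [0.5798, 0.3117, 0.0093]
tcp_rot: [-2.191, -2.251, 0.0]
wrist_force: [-0.1, -0.4, -1.0]
width: 0.691
```

```bash
python3 m.py wrist3
```

```text
[0.5799 0.3117 0.0093] 4.925
strip 4711.5 (482, 214, 67, 111) [661.8 320. ] [20.5 52.1] 1.5 [[651.0, 346.0], [652.0, 294.0], [673.0, 294.0], [671.0, 346.0]]
strip 9506.5 (240, 139, 244, 53) [595.  363.8] [91.2 20. ] 1.6 [[549.0, 373.0], [550.0, 353.0], [641.0, 355.0], [640.0, 375.0]]
strip 3767.5 (29, 139, 145, 52) [498.  361.3] [52.  19.6] 1.6 [[472.0, 370.0], [472.0, 351.0], [524.0, 352.0], [524.0, 372.0]]
wood 22194.0 (242, 194, 150, 163) [580.  311.3] [59.7 79.8] 1.6 [[549.0, 350.0], [551.0, 271.0], [611.0, 272.0], [609.0, 352.0]]
wood 6214.0 (149, 0, 139, 58) [544.4 409.5] [46.2 17.7] 1.6 [[521.0, 418.0], [522.0, 400.0], [568.0, 401.0], [567.0, 419.0]]
white 3548.0 (237, 324, 161, 62) [583.5 256.1] [79.6 37.8] 14.2 [[540.0, 265.0], [550.0, 228.0], [627.0, 248.0], [617.0, 284.0]]
white 11574.5 (67, 193, 148, 129) [504.1 314.3] [61.6 64.7] 1.6 [[472.0, 346.0], [474.0, 281.0], [536.0, 283.0], [534.0, 347.0]]
white 8305.5 (401, 138, 145, 181) [643.5 330.5] [56.5 86.3] 1.4 [[614.0, 373.0], [616.0, 287.0], [673.0, 288.0], [671.0, 374.0]]
```

View pics/wrist3.png

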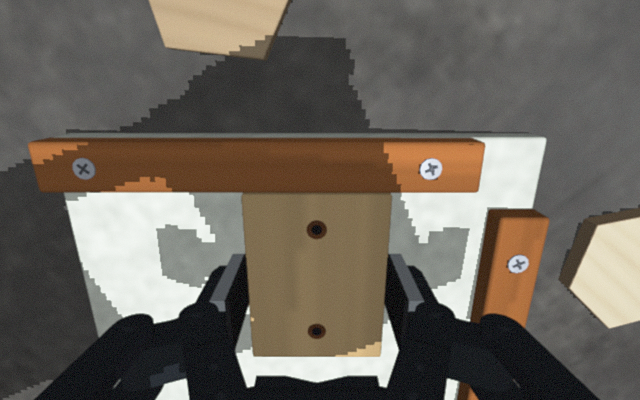

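The wrist view shows the plate square to the jig, gripped, with its upper edge at row 193, about 1 mm short of the left strip. I'll nudge it home in y, release, rise and turn the jaws to push in x.

move_arm --deltas '[[[0,0,0],[0,0.015,0],-0.2],[[0,0,0],[0,0.03,0],-0.2],[[0,0,0],[0,0.03,0],-0.2]]'

```text
time: 5.3
tool_pos: [0.5799, 0.313, 0.0091]
tcp_rot: [2.19, 2.25, -0.005]
wrist_force: [0.1, -7.2, 2.0]
width: 0.69
```

move_arm --deltas '[[[0,0,0],[0,0,0],-0.5],[[0,0,0],[0,0,0],-0.7],[[0,0,0],[0,0,0],-0.7],[[0,0,0],[0,0,0],-0.7],[[0,0,0],[0,0,0.15],-0.7],[[0,0,0],[0,0,0.4],-0.7],[[0,0,0],[0,0,0.7],-0.5],[[0,0,0],[0,0,0.7],-0.3]]'

```text
time: 6.3
tool_pos: [0.5829, 0.3165, 0.0839]
tcp_rot: [2.19, 2.249, 0.012]
wrist_force: [0.4, 0.5, -0.7]
width: 0.65
```

move_arm --deltas '[[[0,0,0.1],[-0.1,0,0],0],[[0,0,0.2],[-0.2,0,0],0.2],[[0,0,0.3],[-0.3,0,0],0.2],[[0,0,0.4],[-0.4,0,0],0.2],[[0,0,0.5],[-0.5,0,0],0.2],[[0,0,0.6],[-0.5,0,0],0.2],[[0,0,0.7],[-0.5,0,0],0.2],[[0,0,0.8],[-0.5,0,0],0.2],[[0,0,0.9],[-0.5,0,0],0.2],[[0,0,1],[-0.5,0,0],0.2],[[0,0,1],[-0.5,0,0],0.2],[[0,0,1],[-0.5,0,0],0.2]]'

```text
time: 7.8
tool_pos: [0.5297, 0.3148, 0.0788]
tcp_rot: [0.038, -3.141, 0.001]
wrist_force: [0.5, 0.2, -0.2]
width: 0.399
```

```bash
python3 m.py wrist4
```

```text
[0.5298 0.3149 0.079 ] 7.85
wood 5793.5 (274, 248, 86, 78) [579.7 316.9] [59.1 58.9] 1.4 [[549.0, 346.0], [551.0, 287.0], [610.0, 288.0], [609.0, 347.0]]
wood 5095.0 (442, 189, 91, 85) [534.1 420.5] [54.5 56.1] 51.4 [[495.0, 417.0], [539.0, 382.0], [573.0, 424.0], [529.0, 459.0]]
white 3741.5 (264, 326, 104, 49) [639.4 318. ] [44.2 78. ] 1.4 [[616.0, 356.0], [618.0, 278.0], [662.0, 280.0], [661.0, 358.0]]
white 2980.5 (266, 124, 111, 48) [487.4 317.3] [28.7 65.6] 1.4 [[472.0, 350.0], [474.0, 284.0], [503.0, 285.0], [501.0, 350.0]]
white 27915.0 (76, 124, 195, 217) [553.5 228.9] [156.7 113.4] 1.5 [[474.0, 284.0], [477.0, 170.0], [633.0, 174.0], [630.0, 288.0]]
```

View pics/wrist4.png

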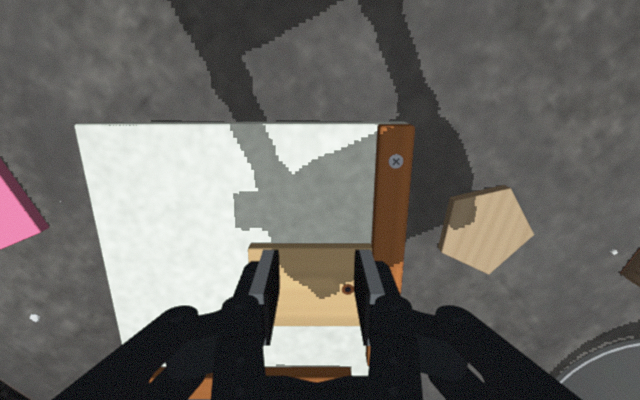

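The plate sits against the left strip; its open edge is at row 245. Facet_a at (488,230) is undisturbed. I'll descend behind the plate, then push along the jig's x.

move_arm --deltas '[[[0,0,0],[-0.1,-0.03,0],0.2],[[0,0,0],[-0.1,-0.03,-0.3],0.2],[[0,0,0],[-0.1,-0.03,-0.5],0.2],[[0,0,0],[-0.1,-0.03,-0.65],0.2],[[0,0,0],[-0.1,-0.03,-0.65],0.2]]'

```text
time: 8.48
tool_pos: [0.5194, 0.3117, 0.0131]
tcp_rot: [0.042, -3.14, 0.001]
wrist_force: [0.3, 0.5, 0.2]
width: 0.402
```

move_arm --deltas '[[[0,0,0],[0.1,0,0],0.2],[[0,0,0],[0.18,0.005,0],0.2],[[0,0,0],[0.25,0.007,0],0.2],[[0,0,0],[0.32,0.008,0],0.2],[[0,0,0],[0.39,0.01,0],0.2],[[0,0,0],[0.46,0.012,0],0.2],[[0,0,0],[0.52,0.015,0],0.2],[[0,0,0],[0.52,0.015,0],0.2]]'

```text
time: 9.48
tool_pos: [0.5727, 0.3135, 0.0143]
tcp_rot: [-0.042, 3.141, 0.0]
wrist_force: [-0.2, 0.4, 0.3]
width: 0.399
```

```bash
python3 m.py wrist5
```

```text
[0.5723 0.3135 0.0142] 9.525
strip 2062.5 (413, 67, 47, 92) [502.5 357.2] [16.6 33.1] 89.6 [[486.0, 349.0], [519.0, 349.0], [519.0, 365.0], [486.0, 366.0]]
wood 7150.5 (264, 296, 105, 86) [609.5 315.2] [49.7 51.3] 1.5 [[584.0, 340.0], [585.0, 289.0], [635.0, 290.0], [634.0, 342.0]]
wood 10769.0 (519, 137, 121, 129) [538.1 423. ] [55.1 47.3] 18.0 [[505.0, 437.0], [519.0, 392.0], [572.0, 409.0], [557.0, 454.0]]
white 26382.0 (210, 29, 206, 177) [501.6 315.2] [65.3 80.4] 22.5 [[456.0, 340.0], [487.0, 266.0], [547.0, 291.0], [516.0, 365.0]]
white 56072.5 (0, 29, 228, 364) [564.7 222.6] [178.4 100. ] 1.5 [[474.0, 270.0], [477.0, 170.0], [655.0, 175.0], [653.0, 275.0]]
```

move_arm --deltas '[[[0,0,0],[0.04,0,0],0.2],[[0,0,0],[0.07,0,0],0.2],[[0,0,0],[0.09,0,0],0.2],[[0,0,0],[0.105,0,0],0.2],[[0,0,0],[0.105,0,0],0.2]]'

```text
time: 10.15
tool_pos: [0.5816, 0.3135, 0.0142]
tcp_rot: [0.042, -3.14, 0.0]
wrist_force: [-4.9, 0.6, 2.9]
width: 0.403
```

The push force rose to about 5 N, so the plate is against the far stop. I'll back off, rise and look.

move_arm --deltas '[[[0,0,0],[-0.1,0,0],0.2],[[0,0,0],[-0.25,0,0.05],0.2],[[0,0,0],[-0.4,0,0.4],0.2],[[0,0,0],[-0.7,-0.3,0.8],0.2],[[0,0,0],[-1,-0.6,1],0.2],[[0,0,0],[-1,-0.8,1],0.2],[[0,0,0],[-1,-0.8,1],0.2]]'

```text
time: 11.02
tool_pos: [0.4823, 0.2325, 0.1144]
tcp_rot: [-0.04, 3.14, 0.0]
wrist_force: [1.1, 0.3, 0.2]
width: 0.397
```

```bash
python3 m.py wrist6
python3 - <<'E'
from h import *
snap("scene","s6");snap("side","d6")
a=cv2.imread("pics/s6.png")[165:275,235:415];b=cv2.imread("pics/d6.png")[150:290,220:420]
cv2.imwrite("pics/c6.png",np.hstack([cv2.resize(a,(458,280)),cv2.resize(b,(340,280))]))
E
```

```text
[0.4825 0.2332 0.1141] 11.075
strip 3348.0 (464, 188, 46, 135) [525.8 359.1] [112.6  23.3] 1.4 [[469.0, 369.0], [470.0, 346.0], [582.0, 349.0], [582.0, 372.0]]
wood 3365.0 (519, 236, 76, 67) [532.5 417.2] [56.1 56.4] 51.3 [[493.0, 413.0], [537.0, 378.0], [572.0, 421.0], [528.0, 457.0]]
white 20272.5 (232, 186, 244, 192) [563.9 263. ] [178.8 180.6] 1.7 [[472.0, 351.0], [477.0, 170.0], [656.0, 175.0], [651.0, 356.0]]
```

View pics/c6.png

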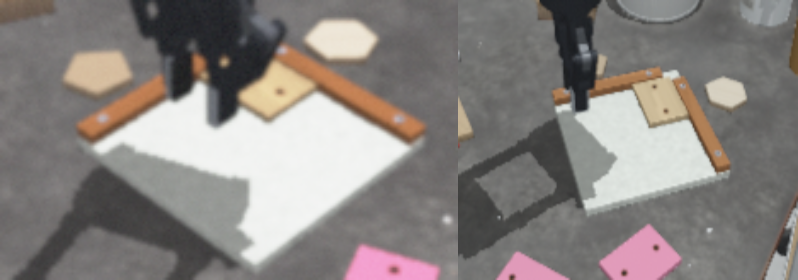

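View pics/wrist6.png

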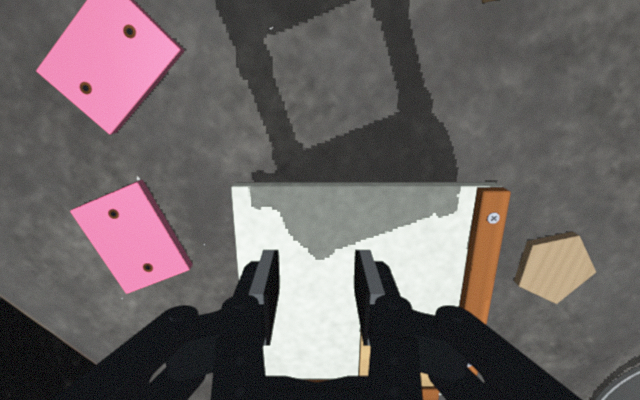

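The scene and side views show the plate in the corner, touching both strips, with the facets in place and the arm clear. I'll check the numbers from the side view, then hand in.

Run:
```python
from h import *
im=cv2.imread("pics/d6.png");H,S,V=cv2.split(cv2.cvtColor(im,cv2.COLOR_BGR2HSV))
roi=np.zeros(H.shape,bool);roi[180:245,260:390]=1
for n,m,z in(("wood",(H>8)&(H<30)&(S>45)&(S<=150)&(V>120),.021),("strip",(H<15)&(S>140),.024)):
    m=cv2.morphologyEx((m&roi).astype(np.uint8),cv2.MORPH_OPEN,np.ones((3,3),np.uint8))
    for c in cv2.findContours(m,cv2.RETR_EXTERNAL,cv2.CHAIN_APPROX_NONE)[0]:
        if cv2.contourArea(c)<100: continue
        r=cv2.minAreaRect((ray("side",c[:,0],z)[:,:2]*1000).astype(np.float32))
        print(n,np.round(r[0]),np.round(r[1]),round(r[2],1),np.round(cv2.boxPoints(r)).tolist())
```

```text
wood [638. 296.] [109. 238.] 34.1 [[526.0, 364.0], [659.0, 167.0], [750.0, 228.0], [616.0, 425.0]]
```

Run:
```python
from h import *
im=cv2.imread("pics/d6.png");H,S,V=cv2.split(cv2.cvtColor(im,cv2.COLOR_BGR2HSV))
print("plate px",H[203,323],S[203,323],V[203,323],"strip px",im[215,343],H[215,341:346],S[215,341:346])
roi=np.zeros(H.shape,bool);roi[183:222,300:352]=1
m=((H>=14)&(H<30)&(S>45)&(V>120)&roi).astype(np.uint8)
m=cv2.morphologyEx(m,cv2.MORPH_OPEN,np.ones((5,5),np.uint8))
for c in cv2.findContours(m,cv2.RETR_EXTERNAL,cv2.CHAIN_APPROX_NONE)[0]:
    r=cv2.minAreaRect((ray("side",c[:,0],.021)[:,:2]*1000).astype(np.float32))
    print(cv2.boundingRect(c),np.round(r[0]),np.round(r[1]),round(r[2],1),np.round(cv2.boxPoints(r)).tolist())
```

```text
plate px 65 7 226 strip px [222 226 221] [66 70 66 66 66] [6 7 6 6 6]
(323, 189, 29, 24) [619. 313.] [63. 97.] 0.6 [[587.0, 361.0], [588.0, 265.0], [651.0, 265.0], [650.0, 362.0]]
```

```bash
python3 -c "
from h import *
print(order.finish_job())"
```

```text
the job is handed in; nothing more can be done
None
```

The plate is seated in the corner of the two strips and the job is handed in, at about 11 s on the robot's clock; no verdict was reported.

**What I did:** I gripped the plate across its short sides without lifting it and turned it about 12.5° square to the jig. I slid it against the left strip, where the force reached about 7 N. After releasing it, I turned the jaws 90° and pushed it with the part-open fingers against the far strip, where the force reached about 5 N. The arm then backed off clear of everything.

**Last checks:**
- **Position:** the side view puts the plate centre at about (0.619, 0.313) m. The seat I worked out from the wrist views is about (0.622, 0.3125) m.
- **Angle:** the plate measured 0.6° and the jig about 1.5°, so they agree to about 1°.
- **Facets:** both were still in place in the final pictures. I measured only facet_a, which moved a few mm at most, within the noise between views.

**Checks that fell short:**
- In the last wrist view the fingers hid the plate, so it gave no plate measurement.
- My first side-view mask merged the plate with the strips and gave a false size.
- The second side-view fit read the plate's long side as 97 mm instead of 80 mm, so that y position is good only to several mm.
- I did not measure the plate's height or tilt; in the pictures it looks flat on the board.

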